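# Refit the hinge pin of a gauge case

## Robot

A 7-joint arm with a two-finger parallel gripper is mounted at the origin on the work surface. World frame = base frame: x ahead of the robot, y to its left, z up, the work surface at z = 0. Lengths are in m, angles in rad, forces in N, time in s.
With the tool pointing down it reaches from about 0.4 to 0.85 m from the base axis. Payload 10.4 kg.
Tool frame: the origin (TCP) lies between the finger pads; the fingertips stand 19 mm ahead of it and the grasp point (between the pads) is the TCP; z points along the fingers, y is the direction in which the jaws open and shut (so a half turn about z gives the same grasp; the last joint's range is limited). The gripper opens to 87 mm and grips with 3 to 60 N. Pads are 19 mm wide; open, the fingers measure 117 mm over their backs; the gripper's body (75 mm by 190 mm) begins 51 mm behind the grasp point.
Start: joints at [-1.288, 0.332, -0.065, 1.46, 0.022, 1.35, -0.088], TCP at [0.188, 0.596, 0.242] pointing down, gripper open.
Joint ranges: [-2.6, 2.6], [-0.5, 2.12], [-1.47, 1.34], [0.16, 2.42], [-1.27, 4.41], [0.06, 2.06], [-2.6, 2.6]. Speed limits (rad/s): [2.22, 2.22, 2.79, 2.79, 3.14, 3.14, 3.14].

## Interface

Orientations are given as a unit quaternion [w, x, y, z].
In Python, from bench import env, eyes, nets gives the robot as it stands. The module is installed in compiled form; this text tells all that it offers.
- The arm moves only by the shell command python3 -m handwheel 'ROWS' [OPENING]. ROWS is JSON, a list of rows, each an object with "delta_pos": the shift along the tool's x, y, z in m, a list of three; "roll": the turn about the tool's z in rad. A call has 1 to 10 rows; each row is the pose to reach, as a shift and turn from the pose commanded when the call began, along the tool's axes at that moment; what a row does not reach only later rows make up. A row lasts 1/8 s, in which the tool goes at most 62.5 mm and 10.7 degrees, less where a joint would pass 70% of its speed; a pose out of reach is approached as far as the arm can. A call with a gripper value outside its range is refused whole. OPENING is the closure in counts, from 0 (fully open) to 255 (shut), set as the call begins (- or left out, the last holds). The fingers move at their own pace and stop on an object; the grip force is fixed at half the most. Time passes only in rows, so rows that repeat a pose let the fingers close. It gives the time, the measured TCP pose, the force and the opening at its end, in the units of the state.
- env.observe(): the state, without advancing time (a new reading comes with each control period).
- eyes.capture(name): name is "side" or "top" or "wrist"; returns a dict with "pixels" (420x560x3 uint8, blue, green, red), "vfov" (degrees; the focal length in pixels is half the picture's height over the tangent of half this angle, whatever the lens; pixels are square), "cx", "cy" (the principal point, pixels), "k1" (the pictures are not rectified: a ray, as slopes to the right and down, at radius r is drawn at 1 + k1 r^2 times it, then the intrinsics apply), "R" (3x3) and "t" (3): a world point X has camera coordinates R X + t; the wrist camera has in their place "hand_eye" (4x4, takes a point from camera to tool coordinates, whose origin is the TCP and whose axes are the flange's). Camera axes: x right, y down, z forward; pixel columns grow to the right and rows downward; lengths in m; the calibration is good to about 2 mm. A picture is of the moment at which its call begins: read the wrist's pose just before it. There is no depth.
- env.finish_job(): hands the job in, once; it reports no verdict.
Trained networks look in a picture, given as the dict that the camera call returned (one of the last four; its "shot" number tells which), for a name from the list of things; names that differ only in an ending like _2 or _b are one class to them, and where a whole thing is asked for, a point or a joint stands for the part that bears it (a point fixed in the world has none). Each returns a list of dicts, best first, with "confidence" (0 to 1); they miss things now and then, are a little off and sometimes report something else, mostly with a low value. They report only what shows in the picture. A call takes as long as a camera call. They do not tell look-alikes from the thing itself.
- nets.cut_out(name, picture): "region" (420x560 bool, what is visible of it) and "extent" ([left, top, width, height] in pixels, round what is visible of it).
- nets.tip_of(name, picture): "position" ([column, row] in pixels: a listed point, or the origin of a listed thing).
The state is a dict: "time": time; "q": joint angles; "joint_vel": joint speeds; "effort": joint torques, N m; "ee_pos": TCP position; "ee_rot": TCP orientation; "force": force on the tool from outside, world axes, zero at the start; "moment": the same for the moment, N m; "grip_width": opening from 0.0 (shut) to 1.0 (fully open).
Only numpy, scipy, OpenCV 4.12 (cv2) and the standard library are available. Lean on these libraries where they do the work, as an engineer would, in place of code of your own. Each camera call takes 0.05 s, during which the arm holds its last target. There are 200 camera calls.

## Task

The blue gauge case stands open on its end with its loose lid beside it, hinge knuckles already lined up. Take the long hinge pin with the red knob from the wooden block and slide it down through all three knuckles until its collar sits on the top knuckle, so that the lid is attached again, and let go. Leave the short pin with the yellow knob in the block, and keep the case lid standing where it is.

Things in the scene. Friction and masses are not known exactly. Their poses are not given: they have to be found in the camera images.
- hinge_pin: Long pin, red knob, 0.12 kg. Origin on its axis under the collar, z up. Steel shank 12 mm dia from z 0 to -90 mm, last 12 mm tapered to a 6 mm point; collar 36 mm dia, z 0 to 4; knob to grasp 22 mm dia, z 4 to 44. Starts upright in a 60 mm tall wooden block, origin 105 mm above the bench; 3 holes 45 mm deep, 68 mm apart in a row along the pin's x (about world x); a black-knobbed punch shares it.
- short_pin: Wrong pin, to be left in the same block: like the hinge pin, with the same size of collar and knob, but the knob is yellow and the shank only 55 mm long. Origin under its collar, 70 mm above the bench at the start; its knob's top is 114 mm above the bench. (The punch with the black knob: collar at 85 mm, top at 129 mm.)
- hinge_mouth (a point): Centre of the upper rim of the top hinge knuckle of the blue case, 98 mm above the bench; z up along the hinge. The pin's origin is here when home. Three 30 mm steel tubes: case's at heights 16-40 and 72-98 mm, lid's at 44-68 mm; bores 21 mm, the top 6 mm flared to 28 mm. Case (fixed, 130 mm wide, 90 deep, 88 tall) stands on its +y side, lid on its -y side; both open to its +x.
- lid: Loose blue steel lid, a pan 130 mm wide, 55 mm deep, 88 mm tall, about 0.7 kg, standing on its end on the bench. Origin on the axis of the lid's own knuckle at bench level, within 2 mm of straight below hinge_mouth at the start; z up. The pan spans y -20 to -150 mm and x -55 to 0 mm.
There are look-alikes about, which are no part of the job. What is shaped like the hinge_pin but green or turquoise is not meant.

How it is judged:
By the outcome, as a careful person would: the job done as asked, in the order asked, and still so for the second after the job is handed in, with the robot touching nothing.
It also fails if it takes over 45 s, if anything falls off the work surface, if the arm or the gripper's body presses on something with over 40 N, if the wrist force passes 120 N, or if a joint passes its speed limit or range.

## Working session

There is one attempt and no reset: what is moved stays moved. The work goes in short steps, Python scripts to look and compute and a shell command to move; the robot and the scene stay as the last step left them, time stands still between calls to the robot, and variables do not carry over. Pictures are saved under pics/ and viewed, about 8 in all and at most 12, crops included, and the job is handed in when it is done.

```bash
mkdir -p pics; cat > h.py <<'E'
from bench import env, eyes, nets
import numpy as np, cv2
from scipy.spatial.transform import Rotation as Ro
def K(p):
    f=p["pixels"].shape[0]/2/np.tan(np.radians(p["vfov"])/2)
    return np.array([[f,0,p["cx"]],[0,f,p["cy"]],[0,0,1]]),np.array([p["k1"],0,0,0,0.])
def pose(s):
    q=s["ee_rot"]; return Ro.from_quat([q[1],q[2],q[3],q[0]]).as_matrix(),np.array(s["ee_pos"])
def cap(n):
    s=env.observe(); p=eyes.capture(n)
    if n=="wrist":
        R,t=pose(s); H=np.array(p["hand_eye"]); Rc=R@H[:3,:3]; c=R@H[:3,3]+t
        p["R"],p["t"]=Rc.T,-Rc.T@c
    p["R"]=np.array(p["R"]);p["t"]=np.array(p["t"]); return p
def ray(p,uv):
    k,d=K(p); x=cv2.undistortPoints(np.array([[uv]],float),k,d)[0,0]
    v=p["R"].T@np.array([x[0],x[1],1]); return -p["R"].T@p["t"],v/np.linalg.norm(v)
def atz(p,uv,z):
    c,v=ray(p,uv); return c+v*(z-c[2])/v[2]
def meet(rs):
    A=sum(np.eye(3)-np.outer(v,v) for c,v in rs); b=sum((np.eye(3)-np.outer(v,v))@c for c,v in rs)
    return np.linalg.solve(A,b)
def proj(p,X):
    k,d=K(p); return cv2.projectPoints(np.array(X,float).reshape(-1,3),cv2.Rodrigues(p["R"])[0],p["t"],k,d)[0][:,0]
E
cat > a.py <<'E'
from h import *
np.set_printoptions(precision=4,suppress=True)
s=env.observe();print(s["time"],s["ee_pos"],s["ee_rot"],s["force"],s["grip_width"])
ims=[]
for n in ["side","top"]:
    p=cap(n);im=p["pixels"].copy();print(n,"cam",-p["R"].T@p["t"])
    for nm,z in [("hinge_pin",.105),("short_pin",.07),("hinge_mouth",.098),("lid",0)]:
        for o in nets.tip_of(nm,p)[:4]:
            print(n,nm,np.array(o["position"]),round(o["confidence"],2),atz(p,o["position"],z))
            cv2.drawMarker(im,tuple(int(round(a)) for a in o["position"]),(255,0,255),0,10);cv2.putText(im,nm[:5],tuple(int(a)+4 for a in o["position"]),0,.35,(255,0,255))
    cv2.imwrite(f"pics/{n}1.png",im)
E
python3 a.py
```

```text
0.0 [0.188  0.5957 0.2408] [-0.0001  0.1523  0.9883 -0.0007] [-0.8513 -0.0873  0.6093] 1.0007136024416405
side cam [0.2708 0.3822 0.5616]
side hinge_pin [272.2 102.4] 0.88 [ 0.6823 -0.2778  0.105 ]
side hinge_pin [260.9 154.4] 0.86 [ 0.6041 -0.1159  0.105 ]
side hinge_pin [307.9 129.3] 0.81 [ 0.5719 -0.2305  0.105 ]
side short_pin [372.6 161.1] 0.77 [ 0.4414 -0.2508  0.07  ]
side hinge_mouth [215.4 263.6] 0.85 [0.5268 0.1161 0.098 ]
side hinge_mouth [224.9 308. ] 0.3 [0.4736 0.1657 0.098 ]
side lid [224.9 311.1] 0.61 [0.5133 0.1243 0.    ]
top cam [ 0.5048 -0.079   1.0352]
top hinge_pin [368.1 193.1] 0.75 [ 0.5752 -0.2369  0.105 ]
top hinge_pin [314.3 172.9] 0.62 [ 0.6119 -0.1345  0.105 ]
top hinge_pin [396.8 134.6] 0.58 [ 0.6885 -0.2921  0.105 ]
top short_pin [376.4 261.2] 0.86 [ 0.4447 -0.2603  0.07  ]
top hinge_mouth [177.2 216.2] 0.7 [0.5259 0.1251 0.098 ]
top lid [188.9 219.3] 0.94 [0.5221 0.1214 0.    ]
```

View pics/side1.png

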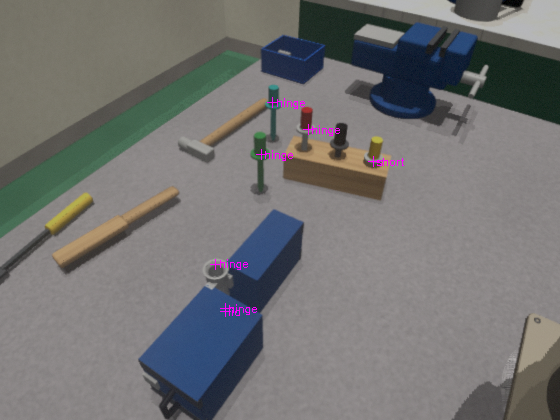

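View pics/top1.png

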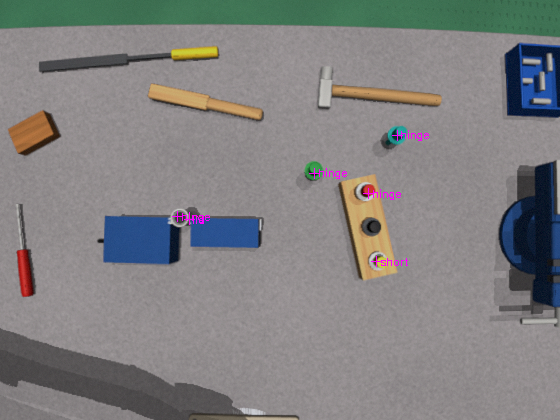

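Side view: the red knob is at (307,118), between two decoys (green at 260,145 and turquoise at 273,95). Black is at (341,135) and yellow at (376,148). The ring of the hinge mouth is at about (216,268). Top view: red (366,190), hinge ring (180,218). This agrees with the nets to within a few mm. I'll go above the hinge for a close look on the way.

```bash
python3 -m handwheel '[{"delta_pos":[-0.046,-0.035,-0.03],"roll":0},{"delta_pos":[-0.092,-0.07,-0.03],"roll":0},{"delta_pos":[-0.138,-0.105,-0.03],"roll":0},{"delta_pos":[-0.184,-0.14,-0.03],"roll":0},{"delta_pos":[-0.23,-0.175,-0.03],"roll":0},{"delta_pos":[-0.275,-0.21,-0.03],"roll":0},{"delta_pos":[-0.32,-0.245,-0.03],"roll":0},{"delta_pos":[-0.366,-0.28,-0.03],"roll":0},{"delta_pos":[-0.412,-0.315,-0.03],"roll":0},{"delta_pos":[-0.458,-0.354,-0.03],"roll":0}]'
cat > b.py <<'E'
from h import *
import sys
np.set_printoptions(precision=4,suppress=True)
p=cap("wrist");im=p["pixels"].copy();s=env.observe();print(s["time"],s["ee_pos"],s["ee_rot"],"cam",-p["R"].T@p["t"])
for nm,z in [("hinge_pin",.105),("hinge_mouth",.098),("lid",0)]:
    for o in nets.tip_of(nm,p)[:4]:
        print(nm,np.array(o["position"]),round(o["confidence"],2),atz(p,o["position"],z))
        cv2.drawMarker(im,tuple(int(round(a)) for a in o["position"]),(255,0,255),0,10)
cv2.imwrite(f"pics/{sys.argv[1]}.png",im)
E
python3 b.py w1
```

```text
time: 1.75
ee_pos: [0.5192, 0.1192, 0.2718]
ee_rot: [0.0, 0.152, 0.988, 0.0]
force: [1.1, -0.0, 0.3]
grip_width: 1.0
1.8 [0.5224 0.1104 0.2719] [ 0.0015  0.1565  0.9877 -0.0013] cam [0.4402 0.1448 0.4138]
hinge_mouth [291.1 192.7] 0.88 [0.5235 0.1234 0.098 ]
lid [289.  172.4] 0.8 [0.5253 0.1218 0.    ]
```

View pics/w1.png

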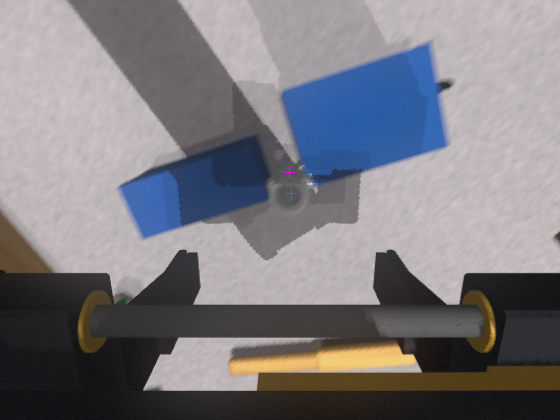

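The wrist view shows the hinge ring at (291,193) with case and lid on either side, so the mouth is at about (0.524, 0.122). The arm was still settling when this was taken. Next, over the red pin.

```bash
python3 -m handwheel '[{"delta_pos":[-0.028,-0.055,0],"roll":0},{"delta_pos":[-0.056,-0.11,0],"roll":0},{"delta_pos":[-0.084,-0.165,0],"roll":0},{"delta_pos":[-0.11,-0.22,0],"roll":0},{"delta_pos":[-0.135,-0.27,0],"roll":0},{"delta_pos":[-0.152,-0.305,0],"roll":0},{"delta_pos":[-0.159,-0.321,0],"roll":0},{"delta_pos":[-0.159,-0.321,0],"roll":0},{"delta_pos":[-0.159,-0.321,0],"roll":0},{"delta_pos":[-0.159,-0.321,0],"roll":0}]'
python3 b.py w2
```

```text
time: 3.2
ee_pos: [0.5738, -0.2315, 0.2716]
ee_rot: [0.0, 0.151, 0.989, 0.0]
force: [0.5, 0.6, 0.6]
grip_width: 0.998
3.25 [ 0.5736 -0.2319  0.2716] [0.0001 0.1513 0.9885 0.0004] cam [ 0.4948 -0.2061  0.4137]
hinge_pin [293.  196.9] 0.98 [ 0.5803 -0.2262  0.105 ]
hinge_pin [426.3 102.2] 0.77 [ 0.536  -0.0984  0.105 ]
hinge_pin [282.1 286.4] 0.75 [ 0.6625 -0.2623  0.105 ]
lid [209.3  57.5] 0.21 [ 0.4364 -0.2725  0.    ]
```

View pics/w2.png

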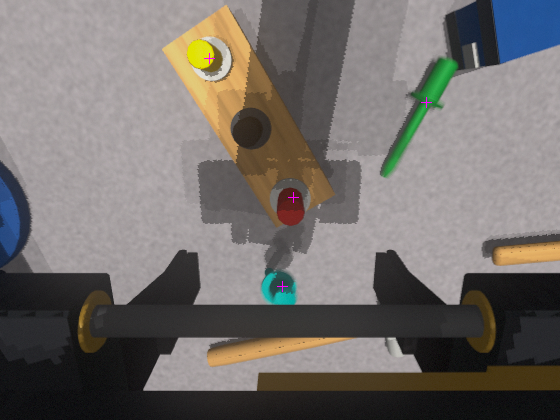

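The red pin's collar is at (292,195) and its knob at (290,212). The green look-alike appears to lie at (426,100), where it stood before, so I'll check that with the fixed cameras.

```bash
cat > c.py <<'E'
from h import *
import sys
np.set_printoptions(precision=4,suppress=True)
a=cap("side");b=cap("top")
cv2.imwrite(f"pics/{sys.argv[1]}.png",np.hstack([a["pixels"][50:350,120:420],b["pixels"][80:380,140:440]]))
E
python3 c.py st2
python3 - <<'E'
from h import *
p=cap("wrist")
# rim of wrist: predict positions
print(proj(p,[[.608,-.125,.105],[.608,-.125,0],[.575,-.234,.149],[.575,-.234,.105],[.58,-.226,.149]]))
im=p["pixels"];h=cv2.cvtColor(im,cv2.COLOR_BGR2HSV)
m=((h[...,0]<8)|(h[...,0]>172))&(h[...,1]>150)&(h[...,2]>60)
m[:150]=0;m[240:]=0;ys,xs=np.nonzero(m);print(xs.min(),xs.max(),ys.min(),ys.max(),xs.mean())
r=11
s=env.observe();print(s["time"],s["ee_pos"])
E
```

```text
[[413.98946189 192.36832019]
 [383.49333319 168.67304223]
 [284.679867   209.05372993]
 [284.85598581 193.83550839]
 [296.56890013 211.97692038]]
280 305 188 224 292.145202020202
3.55 [ 0.57332766 -0.23330422  0.27157143]
```

View pics/st2.png

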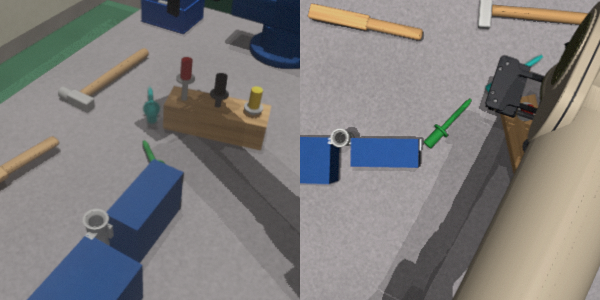

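Both look-alikes have toppled, although my fingers never came lower than 0.25 m. They had been standing on their points. The red pin is upright in the block at about (0.579,-0.228), so I'll descend on it.

```bash
python3 -m handwheel '[{"delta_pos":[-0.004,0.006,0.01],"roll":0},{"delta_pos":[-0.004,0.006,0.04],"roll":0},{"delta_pos":[-0.004,0.006,0.07],"roll":0},{"delta_pos":[-0.004,0.006,0.1],"roll":0},{"delta_pos":[-0.004,0.006,0.125],"roll":0},{"delta_pos":[-0.004,0.006,0.1375],"roll":0},{"delta_pos":[-0.004,0.006,0.1375],"roll":0},{"delta_pos":[-0.004,0.006,0.1375],"roll":0}]'
python3 b.py w3
```

```text
time: 4.55
ee_pos: [0.5795, -0.2291, 0.135]
ee_rot: [0.001, 0.152, 0.988, -0.0]
force: [0.4, -0.7, -0.5]
grip_width: 1.0
4.6 [ 0.5796 -0.2291  0.1351] [ 0.0008  0.1523  0.9883 -0.    ] cam [ 0.5004 -0.2033  0.2769]
hinge_pin [390.2 319.5] 0.95 [ 0.6317 -0.1845  0.105 ]
hinge_pin [491.3  98.4] 0.75 [ 0.5309 -0.1151  0.105 ]
hinge_pin [288.  259.6] 0.58 [ 0.5799 -0.2274  0.105 ]
```

View pics/w3.png

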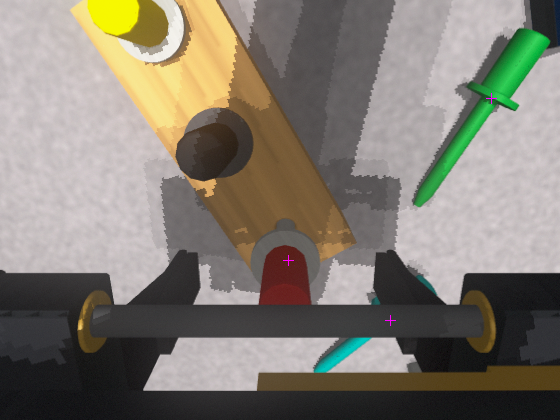

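The red knob is at (285,280), centred between the jaws, and the turquoise pin lies clear beneath. I'll grip it and lift a little to check the hold.

```bash
python3 -m handwheel '[{"delta_pos":[0,0,0],"roll":0},{"delta_pos":[0,0,0],"roll":0},{"delta_pos":[0,0,0],"roll":0},{"delta_pos":[0,0,0],"roll":0},{"delta_pos":[0,0,0],"roll":0},{"delta_pos":[0,0,0],"roll":0},{"delta_pos":[0,0,0],"roll":0}]' 255
python3 -m handwheel '[{"delta_pos":[0,0,-0.02],"roll":0},{"delta_pos":[0,0,-0.05],"roll":0},{"delta_pos":[0,0,-0.09],"roll":0},{"delta_pos":[0,0,-0.13],"roll":0},{"delta_pos":[0,0,-0.14],"roll":0},{"delta_pos":[0,0,-0.14],"roll":0}]'
```

```text
time: 5.62
ee_pos: [0.5789, -0.2289, 0.134]
ee_rot: [-0.0, 0.152, 0.988, 0.0]
force: [0.8, 0.1, -0.6]
grip_width: 0.285
time: 6.38
ee_pos: [0.579, -0.229, 0.2748]
ee_rot: [0.001, 0.152, 0.988, 0.0]
force: [0.3, 0.2, -1.8]
grip_width: 0.249
```

Grip width is 21.7 mm, which matches the knob, and the force reading shows about 1.2 N of weight. Carrying it to the hinge.

```bash
python3 -m handwheel '[{"delta_pos":[0.02,0.04,0],"roll":0},{"delta_pos":[0.045,0.09,0],"roll":0},{"delta_pos":[0.07,0.14,0],"roll":0},{"delta_pos":[0.095,0.19,0],"roll":0},{"delta_pos":[0.12,0.24,0],"roll":0},{"delta_pos":[0.145,0.29,0],"roll":0},{"delta_pos":[0.158,0.319,0],"roll":0},{"delta_pos":[0.158,0.319,0],"roll":0},{"delta_pos":[0.158,0.319,0],"roll":0},{"delta_pos":[0.158,0.319,0],"roll":0}]'
cat > d.py <<'E'
from h import *
import sys
np.set_printoptions(precision=4,suppress=True)
P={n:cap(n) for n in ["side","top","wrist"]}
s=env.observe();R,t=pose(s);print(s["time"],t,s["grip_width"])
for nm,z in [("hinge_pin",None),("hinge_mouth",.098)]:
  rs=[]
  for n,p in P.items():
    for o in nets.tip_of(nm,p)[:4]:
        c,v=ray(p,o["position"]); 
        zz=z or t[2]-.029
        X=atz(p,o["position"],zz)
        if np.hypot(*(X[:2]-t[:2]))<.05: print(nm,n,np.array(o["position"]),round(o["confidence"],2),X); rs.append((c,v))
  if len(rs)>1: print(nm,"meet",meet(rs))
c=lambda p,X,h=150:(lambda u:p["pixels"][max(0,int(u[1])-h):int(u[1])+h,max(0,int(u[0])-h):int(u[0])+h])(proj(p,X)[0])
im=[P["wrist"]["pixels"]]
a=c(P["side"],[t[0],t[1],.15],105)
im.append(cv2.resize(a,(240,240),interpolation=cv2.INTER_CUBIC)); im[1]=np.vstack([im[1],np.zeros((180,240,3),np.uint8)])
cv2.imwrite(f"pics/{sys.argv[1]}.png",np.hstack(im))
E
python3 d.py w4
```

```text
time: 7.62
ee_pos: [0.5244, 0.1215, 0.2737]
ee_rot: [-0.0, 0.153, 0.988, -0.0]
force: [0.0, -0.1, -0.7]
grip_width: 0.246
7.775 [0.5244 0.1221 0.2739] 0.24290706063659545
hinge_pin side [204.4 188.4] 0.59 [0.521  0.1231 0.2449]
hinge_pin wrist [288.1 260.4] 0.69 [0.5248 0.1236 0.2449]
hinge_pin meet [0.5233 0.1229 0.2444]
hinge_mouth side [213.6 268.6] 0.91 [0.5236 0.1243 0.098 ]
hinge_mouth wrist [285.7 187.2] 0.74 [0.5228 0.1227 0.098 ]
hinge_mouth meet [0.5238 0.123  0.0963]
```

View pics/w4.png

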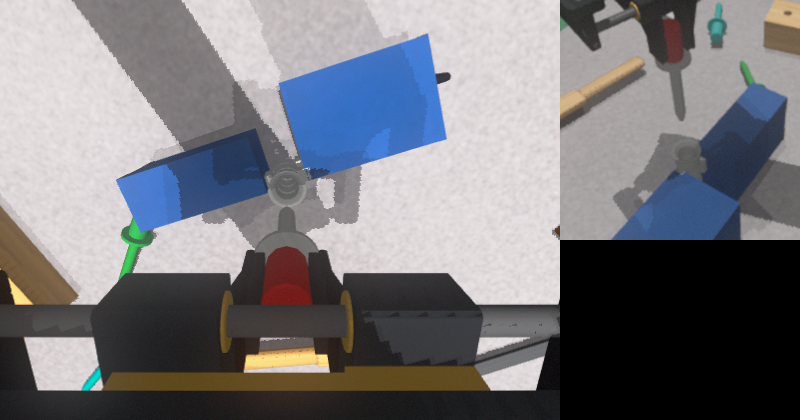

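Triangulated, the pin is at (0.523,0.123) and the mouth at (0.524,0.123), aligned to within 1 mm, and the picture shows the tip at (287,215) heading for the ring at (286,187). Lowering in stages with force checks.

```bash
python3 -m handwheel '[{"delta_pos":[0,0,0.02],"roll":0},{"delta_pos":[0,0,0.04],"roll":0},{"delta_pos":[0,0,0.055],"roll":0},{"delta_pos":[0,0,0.065],"roll":0},{"delta_pos":[0,0,0.075],"roll":0},{"delta_pos":[0,0,0.08],"roll":0},{"delta_pos":[0,0,0.08],"roll":0},{"delta_pos":[0,0,0.08],"roll":0}]'
python3 d.py w5
```

```text
time: 9.07
ee_pos: [0.5245, 0.1229, 0.1945]
ee_rot: [0.0, 0.152, 0.988, 0.0]
force: [0.4, 0.4, -0.6]
grip_width: 0.24
9.225 [0.5245 0.1229 0.1944] 0.24332432690604253
hinge_pin side [211.  234.6] 0.82 [0.5222 0.1215 0.1654]
hinge_pin wrist [288.1 257.1] 0.64 [0.5232 0.1252 0.1654]
hinge_pin meet [0.5191 0.1259 0.172 ]
hinge_mouth side [213.7 268.2] 0.83 [0.5239 0.1237 0.098 ]
hinge_mouth wrist [283.7 217.4] 0.81 [0.5239 0.1222 0.098 ]
hinge_mouth meet [0.5251 0.122  0.0952]
```

View pics/w5.png

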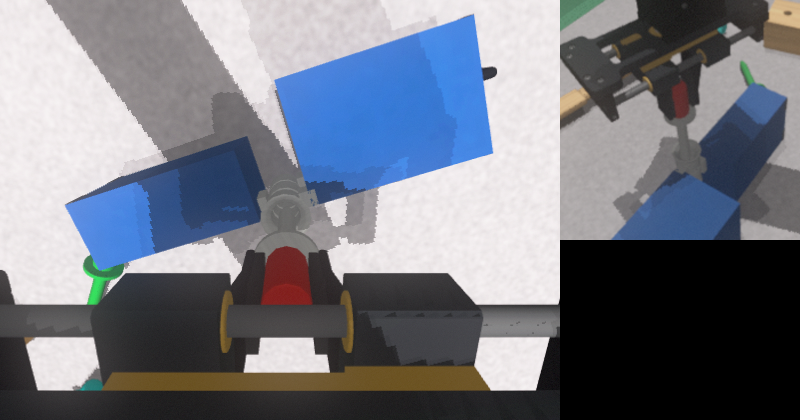

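The tip is inside the mouth at (285,215) with no contact force. Continuing down to just above home.

```bash
python3 -m handwheel '[{"delta_pos":[0,0,0.01],"roll":0},{"delta_pos":[0,0,0.02],"roll":0},{"delta_pos":[0,0,0.03],"roll":0},{"delta_pos":[0,0,0.04],"roll":0},{"delta_pos":[0,0,0.05],"roll":0},{"delta_pos":[0,0,0.058],"roll":0},{"delta_pos":[0,0,0.063],"roll":0},{"delta_pos":[0,0,0.063],"roll":0}]'
```

```text
time: 10.52
ee_pos: [0.5243, 0.1229, 0.1309]
ee_rot: [-0.0, 0.152, 0.988, -0.0]
force: [-0.7, 0.2, -0.8]
grip_width: 0.242
```

```bash
python3 -m handwheel '[{"delta_pos":[0,0,0.0015],"roll":0},{"delta_pos":[0,0,0.003],"roll":0},{"delta_pos":[0,0,0.003],"roll":0}]'; python3 d.py w6
```

```text
time: 10.9
ee_pos: [0.5247, 0.1229, 0.1301]
ee_rot: [0.0, 0.152, 0.988, 0.001]
force: [-7.5, -1.9, 18.0]
grip_width: 0.244
11.05 [0.5247 0.1229 0.1301] 0.24499952549888518
hinge_pin side [212.5 269.9] 0.65 [0.5218 0.1285 0.1011]
hinge_pin wrist [288.1 258.2] 0.75 [0.5239 0.1251 0.1011]
hinge_pin meet [0.5271 0.1239 0.0926]
hinge_mouth side [213.8 269.9] 0.76 [0.522  0.1259 0.098 ]
```

View pics/w6.png

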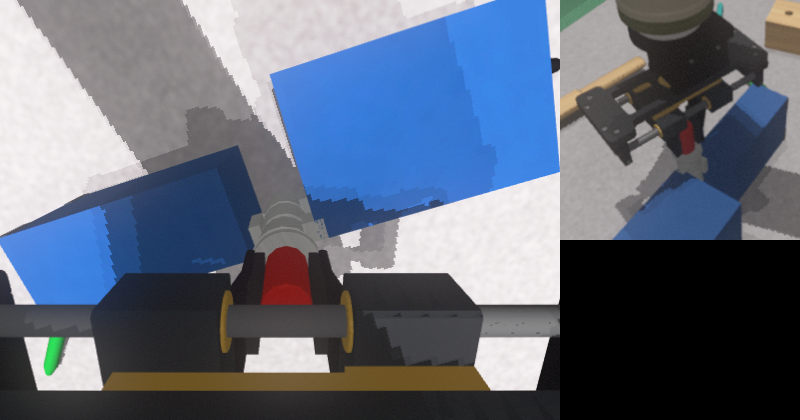

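An upward force of 18 N appears about 2–3 mm above nominal home. Either the collar is seated or the shank is rubbing slightly. I'll relieve the load and open so the pin drops home, then retreat and inspect.

```bash
python3 -m handwheel '[{"delta_pos":[0,0,-0.003],"roll":0},{"delta_pos":[0,0,-0.003],"roll":0}]'; python3 -m handwheel '[{"delta_pos":[0,0,0],"roll":0},{"delta_pos":[0,0,0],"roll":0},{"delta_pos":[0,0,0],"roll":0},{"delta_pos":[0,0,0],"roll":0},{"delta_pos":[0,0,0],"roll":0},{"delta_pos":[0,0,0],"roll":0}]' 0
python3 -m handwheel '[{"delta_pos":[0,0,-0.02],"roll":0},{"delta_pos":[0,0,-0.05],"roll":0},{"delta_pos":[0,0,-0.09],"roll":0},{"delta_pos":[0,0,-0.13],"roll":0},{"delta_pos":[0,0,-0.14],"roll":0},{"delta_pos":[0,0,-0.14],"roll":0}]'; python3 d.py w7
```

```text
time: 11.6
ee_pos: [0.5244, 0.123, 0.1313]
ee_rot: [0.0, 0.152, 0.988, 0.0]
force: [0.8, 0.2, -1.4]
grip_width: 0.246
time: 12.35
ee_pos: [0.5243, 0.1229, 0.131]
ee_rot: [-0.0, 0.152, 0.988, 0.0]
force: [0.3, -0.1, -0.0]
grip_width: 0.842
time: 13.1
ee_pos: [0.5244, 0.1229, 0.2711]
ee_rot: [0.0, 0.152, 0.988, 0.0]
force: [-0.3, -0.2, -0.0]
grip_width: 0.999
13.25 [0.5237 0.1228 0.2696] 1.0009914660668606
hinge_mouth side [212.9 267.9] 0.8 [0.5251 0.1239 0.098 ]
hinge_mouth side [216.2 268.1] 0.45 [0.5211 0.1217 0.098 ]
hinge_mouth meet [0.2708 0.3822 0.5616]
```

View pics/w7.png

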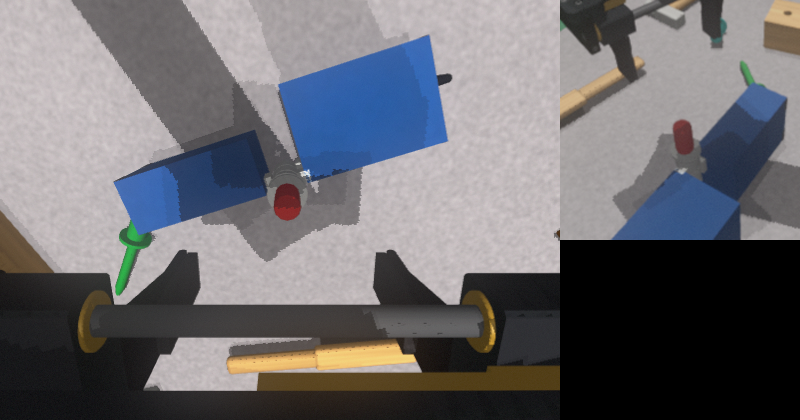

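The pin stands in the hinge with its red knob at (288,203), and the lid hasn't moved. To check the collar height, I'll fit the knob's silhouette in the side and wrist views.

```bash
cat > e.py <<'E'
from h import *
from scipy.optimize import minimize
import sys
np.set_printoptions(precision=4,suppress=True)
P=[cap("side"),cap("wrist")];S=4
def sil(p,o,tx,ty,z0=4,z1=44,r=11):
    a=np.linspace(0,2*np.pi,40,endpoint=False);ax=np.array([tx,ty,1])/np.sqrt(1+tx*tx+ty*ty)
    Rm=Ro.align_vectors([ax],[[0,0,1]])[0].as_matrix()
    X=np.vstack([np.c_[r*np.cos(a),r*np.sin(a),0*a+z] for z in (z0,z1)])/1e3
    return cv2.convexHull(proj(p,X@Rm.T+o).astype(np.float32))[:,0]
M=[]
for p in P:
    h=cv2.cvtColor(p["pixels"],cv2.COLOR_BGR2HSV);m=((h[...,0]<10)|(h[...,0]>170))&(h[...,1]>110)&(h[...,2]>40)
    u=proj(p,[[.524,.123,.122]])[0].astype(int);k=np.zeros_like(m);k[u[1]-45:u[1]+45,u[0]-45:u[0]+45]=1
    m=(m&k).astype(np.float32);M.append(m);print(m.sum())
def cost(v):
    c=0
    for p,m in zip(P,M):
        i=np.zeros((420*S,560*S),np.uint8);cv2.fillPoly(i,[np.int32(sil(p,v[:3],v[3],v[4])*S+S/2)],1)
        i=cv2.resize(i.astype(np.float32),(560,420),interpolation=cv2.INTER_AREA)
        c+=np.abs(i-m).sum()/m.sum()
    return c
best=minimize(cost,[.524,.123,.1,0,0],method="Nelder-Mead",options=dict(initial_simplex=np.array([.524,.123,.1,0,0])+np.vstack([np.zeros(5),np.diag([.006,.006,.008,.08,.08])]),maxiter=400))
print("fit",best.x,best.fun)
for z in (.098,.102,.106,.110): 
    r=minimize(lambda v:cost([v[0],v[1],z,v[2],v[3]]),[*best.x[:2],*best.x[3:]],method="Nelder-Mead",options=dict(initial_simplex=np.array([*best.x[:2],*best.x[3:]])+np.vstack([np.zeros(4),np.diag([.004,.004,.05,.05])]),maxiter=150));print(z,r.x,r.fun)
im=[]
for p in P:
    u=proj(p,[[.524,.123,.11]])[0].astype(int);q=p["pixels"][u[1]-40:u[1]+40,u[0]-40:u[0]+40]
    im.append(cv2.resize(q,(400,400),interpolation=cv2.INTER_CUBIC))
cv2.imwrite(f"pics/{sys.argv[1]}.png",np.hstack(im)); s=env.observe();print(s["time"])
E
python3 e.py z1
```

```text
238.0
778.0
fit [ 0.5296  0.1204  0.0939 -0.0932  0.0821] 1.0684568881988525
0.098 [ 0.5273  0.1217 -0.0583  0.0613] 1.1080920696258545
0.102 [ 0.5262  0.1214 -0.0699  0.0949] 1.2236632108688354
0.106 [ 0.5257  0.1226 -0.0889  0.0541] 1.3386633396148682
0.11 [ 0.5255  0.1239 -0.1199  0.044 ] 1.4812679290771484
13.65
```

View pics/z1.png

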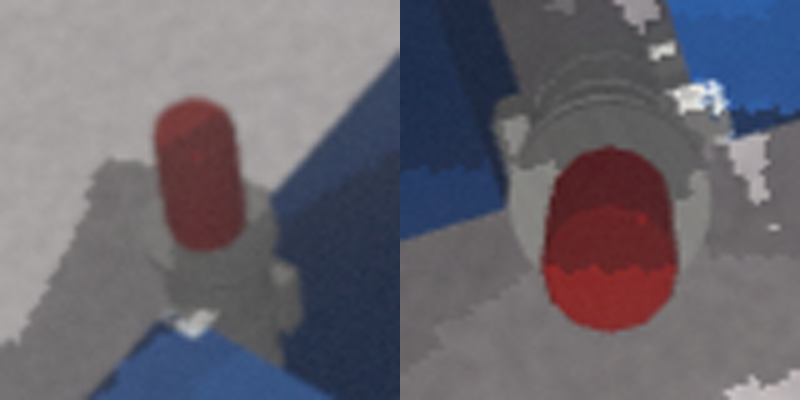

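The collar appears to rest on the knuckle rim, but the red mask was incomplete. I'll refit with a looser mask.

```bash
sed -i 's/^    h=cv2.cvtColor.*/    b=p["pixels"].astype(float);m=(b[...,2]>1.5*b[...,1])\&(b[...,2]>1.5*b[...,0])\&(b[...,2]>35)/' e.py; python3 e.py z2
```

```text
401.0
802.0
fit [ 0.5272  0.1221  0.0972 -0.0567  0.0344] 0.29480984807014465
0.098 [ 0.5269  0.1224 -0.0544  0.0294] 0.3032262921333313
0.102 [ 0.5262  0.1226 -0.0664  0.0403] 0.36557045578956604
0.106 [ 0.5254  0.1229 -0.082   0.0438] 0.466178297996521
0.11 [ 0.5248  0.1231 -0.0961  0.0508] 0.5770729780197144
13.75
```

The fit puts the collar's underside at z = 0.097 m, against 0.098 expected, so the pin is seated. Handing in.

```bash
python3 -c "
from h import *
s=env.observe();print(s['time'],s['force'],s['ee_pos']);print(env.finish_job())"
```

```text
13.75 [-0.8320905   0.14264516 -0.24283366] [0.52430104 0.12288598 0.27100714]
the job is handed in; nothing more can be done
None
```

I slid the red-knobbed pin down through the hinge until its collar sat on the top knuckle, let go and backed off about 14 cm. I handed the job in at 13.75 s.

**Last checks:**
- **Seating:** a two-camera fit of the knob put the collar's underside at z = 0.097 m, against 0.098 m for home. Its x and y were within about 3 mm of the mouth, with a lean of about 0.06 rad, which fits the loose bores. The collar looked down on the rim in the close-up.
- **Lid and short pin:** the lid looked unmoved in the wrist pictures before and after. I never touched the yellow pin, but the last picture showing it in the block was taken just before I gripped the red pin.
- **Contact:** the gripper was open and the wrist force was about 0 when I handed in.

**Failed or disagreed:**
- **Contact force while lowering:** an upward force of 18 N came about 2–3 mm above the expected height, so I eased off and let the pin drop the rest.
- **First seating fit:** it used an incomplete red mask and was poor, so I repeated it with a looser one.
- **Look-alikes:** the green and turquoise pins, which stood on the bench at first, were found toppled there during my first approach. My fingertips were no lower than about 0.22 m until then and I saw no contact force, but I can't say for sure why they fell.

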